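# Reset the length stop of a portioning guide and lock it with the ball knob

## Robot

A 6-joint arm with a two-finger parallel gripper is mounted at the origin on a cart in front of the work surface, level with it; the furniture and walls round the work are solid. World frame = base frame: x ahead of the robot, y to its left, z up, the work surface at z = 0. Lengths are in mm, angles in rad, forces in N, time in s.
With the tool pointing down it reaches from about 250 to 775 mm from the base axis. Payload 4 kg.
Tool frame: the origin (TCP) lies on the centre line of the jaws, within the pads' length; the fingertips stand ahead of it and the grasp point (between the pads) lies 5 mm behind it (ctrl.nose_length is the z of the fingertips in the tool frame, in mm); z points along the fingers, y is the line along which they close (so a half turn about z gives the same grasp; the last joint's range is limited). The gripper opens to 94 mm and grips with 3 to 60 N. Pads are 16 mm wide; open, the fingers measure 119 mm over their backs; the gripper's body (75 mm by 177 mm) begins 78 mm behind the grasp point.
Start: joints at [1.099, 0.087, 1.371, -0, 1.684, -0.103], TCP at [198.283, 513.033, 219.506] pointing down, gripper open.
Joint ranges: [-3.1, 3.1], [-0.76, 2.03], [0.27, 2.55], [-1.08, 4.22], [0.17, 2.65], [-2.57, 2.57]. Speed limits (rad/s): [2.79, 2.79, 3.14, 3.14, 3.14, 3.14].

## Interface

Orientations are given as a unit quaternion [x, y, z, w].
In Python, from plant import ctrl, optics, workorder, monitor gives the robot as it stands (ctrl), with the cameras (optics), the job (workorder) and the readings (monitor).
- The arm moves only by the shell command python3 inch.py [FORCE], which reads ROWS from standard input. ROWS is a JSON object whose key "offsets" holds a list of rows, 1 to 12 of them, each of 5 numbers: dx, dy, dz in fractions of the full range, 1 being 1000 mm, then a turn about the tool's z in normalised numbers (1 is pi rad), then the finger opening in mm; each row is the pose to reach, as a shift and turn from the pose commanded when the command began, along the tool's axes at that moment; what a row does not reach only later rows make up. A row lasts 1/8 s, in which the tool goes at most 62.5 mm and 0.188 rad, less where a joint would pass 70% of its speed; a pose out of reach is approached as far as the arm can. The fingers move at their own pace and stop on an object; FORCE is the grip in N (left out, the last holds). Time passes only in rows, so rows that do not move let the fingers close. It prints the time, the measured TCP pose, the force, the opening and the grip force at its end. No shift or turn number may pass 1 either way. Input that does not fit is refused with a message, and nothing moves.
- monitor.sense(): the state, without advancing time (a new reading comes with each control period).
- optics.get_image(name): name is "scene" or "top" or "wrist"; returns the picture (384x512x3 uint8, red, green, blue); there is no depth.
- optics.camera_model(name): a dict with "fx", "fy", "cx", "cy" (pixels), "T" (4x4, takes a point from camera to world coordinates); the wrist camera has in their place "hand_eye" (4x4, takes a point from camera to tool coordinates, whose origin is the TCP and whose axes are the flange's). Camera axes: x right, y up, looking along -z (the intrinsics and any distortion apply to the point x, -y, -z); pixel columns grow to the right and rows downward; lengths in mm; the calibration is good to about 2 mm. A picture is of the moment at which its call begins: read the wrist's pose just before it. camera_model takes no time and is no camera call.
- workorder.job_done(): hands the job in; it is judged then, once.
The state is a dict: "time": time; "joint_positions": joint angles; "qd": joint speeds; "tau": joint torques, N m; "eef_pos": TCP position; "eef_rot": TCP orientation; "wrist_force": force on the tool from outside, world axes, zero at the start; "torque": the same for the moment, N m; "width": finger opening in mm; "finger_force": force on a finger pad.
Only numpy, scipy, OpenCV 4.12 (cv2) and the standard library are available. Lean on these libraries where they do the work, as an engineer would, in place of code of your own. Each camera call takes 0.05 s, during which the arm holds its last target. There are 200 camera calls.

## Task

Set the portioning guide for the next batch: loosen the black ball knob until the hold-down bar is raised, move the length stop with the orange grip out of its parking recess and into the notch marked by the yellow tile, fully down, then screw the ball knob back down tight so that the bar locks the stop there. Leave everything else on the worktop standing where it is.

Things in the scene. Friction and masses are not known exactly. Their poses are not given: they have to be found in the camera images.
- guide: the portioning guide: a wooden cutting board (200 mm deep along x, 320 mm wide along y), fixed to the worktop. Its top is 26 mm above the worktop. Origin on the worktop; the board spans x -100..100, y -172..148 mm; x points to the rack at its back (away from the robot at yaw 0), y to the left along the rack, z up
- knife_slot (a point): middle of the knife slot, on the board's top: two pairs of dark wooden cheeks, 75 mm high, stand 56 mm in front of and behind this point
- rack_mid (a point): middle of the aluminium rack's floor, at x = 54, y = 50 mm, 32 mm above the worktop. Pockets 6 mm deep, closed front and back (x 44..63 mm in the guide's frame): four narrow notches 11 mm wide at y = -20, 2, 24, 46 mm, each marked by a coloured tile, and a wide parking recess, y = 66..130 mm
- length_stop: the loose length stop, about 90 g: a white upright plate (66 x 10 x 32 mm, long along the guide's x) with an orange finger grip on top and a steel arm, 8 mm wide, back to the rack. Origin under the grip, at the plate's underside, which rests on the board (26 mm above the worktop) when the stop is fully down. Axes parallel to the guide's. Starts in the parking recess
- stop_grip (a point): upper middle of the orange grip, 42 mm above the stop's origin: 30 mm along x, 12 mm thick along y, from 32 to 52 mm above the origin; pinch it along y. The load balances about here
- stop_lug (a point): foot of the lug at the arm's end, 65 mm behind the stop's origin: 12 mm along x, 8 mm along y; it points down into a pocket and lies under the front of the hold-down bar. To change pockets lift the stop more than 6 mm; the fully raised bar lets it rise 12 mm. With the bar down it cannot come out
- ball_knob (a joint): turn of the black ball knob about its vertical axis, rad: 0 = screwed down tight (end stop), 2.4 = fully loose (end stop). Anticlockwise seen from above increases it and raises the bar 5 mm per rad; the knob keeps its height. At 0 the white dot on the ball points to the guide's front (-x). Takes 0.2 N m, stays where it is left. The bar gets right down only if the stop's lug is down in a pocket
- ball_centre (a point): centre of the knob's ball: diameter 42 mm, 98 mm above the worktop, at x = 78, y = 45 mm in the guide's frame, on a thin stem. Smooth: flat fingers hold it only across its widest part, at this height. Under it the bar's collar reaches 60 mm above the worktop (72 mm when raised), two end pins, 79 and 89 mm off along y, reach 77 mm
- bar_edge (a point): middle of the front lower edge of the steel hold-down bar (46 mm deep, 180 mm long along y, 10 mm thick): 45.5 mm above the worktop when down, 57.5 mm when fully raised
- tile_yellow: yellow tile (16 x 14 x 2.6 mm) set just in front of one of the four narrow notches, marking it. Origin at its centre on the board's top, 26 mm above the worktop; axes parallel to the guide's. With the stop seated in this notch, the stop's origin lies at x = -40, y = 0, z = 0 mm in the tile's frame
- tile_white: white tile of the same size, marking another of the four narrow notches in the same way
- tile_red: red tile of the same size, marking another of the four narrow notches in the same way
- tile_blue: blue tile of the same size, marking another of the four narrow notches in the same way
- oil_bottle: tall square-shouldered glass oil bottle with a green cap, 61 x 60 mm, 271 mm high; loose, stands near the ball knob. Origin: centre of its underside
- green_jar: glass spice jar with a black lid and green contents, 41 mm across, 105 mm high; loose, stands near the ball knob. Origin: centre of its underside
- salt_mill: salt shaker with a grey domed top, 44 mm across, 90 mm high; loose, stands near the ball knob. Origin: centre of its underside
- garlic: garlic bulb, 50 mm across, 51 mm high, lying loose on the right part of the guide's board. Origin: centre of its underside
- mug: small white cup with a handle, 60 x 87 mm, 50 mm high; loose, on the pale chopping board (22 mm thick) to the left of the guide. Origin: centre of its underside
- yellow_jar: glass spice jar with a yellow lid, 45 mm across, 100 mm high; loose, on the pale chopping board (22 mm thick) to the left of the guide. Origin: centre of its underside
- small_pot: small round food tub, white lid with a red rim, 63 mm across, 34 mm high; loose, to the right of the guide. Origin: centre of its underside
- spoon: metal teaspoon, 137 x 28 x 13 mm, lying loose on the pale chopping board. Origin: centre of its underside
- garlic_b: another garlic bulb, 60 mm across, 58 mm high, lying loose on the pale chopping board. Origin: centre of its underside

How it is judged (in metres and radians):
On the way, in this order (a step that is already met when the one before it is completed fails the run):
1. the ball knob is loosened and the bar raised (value of joint ball_knob above 1.1 rad), for 0.1 s.
2. the length stop is seated in the notch marked yellow (y of length_stop in the frame of tile_yellow between -0.004 and 0.004 m and x of length_stop in the frame of tile_yellow between -0.046 and -0.034 m and z of length_stop in the frame of tile_yellow below 0.002 m and angle between length_stop's own z axis and vertical below 0.06 rad), for 0.2 s.
At the end, for the whole second after the job is handed in: the length stop is at rest, upright and fully down in the notch marked yellow (origin within 4 mm along the rack and 2 mm in height of its seat), and the ball knob is screwed down to within 0.15 rad of its tight stop, with the bar down over the stop's arm (all of step 2 and value of joint ball_knob below 0.15 rad and height (world z) of bar_edge below 0.0475 m and linear speed of length_stop below 0.02 m/s); the robot touches nothing.
It fails at once if one of the things standing by the guide (bottle, jars, mill, mug, tub) is tipped over (angle between any of oil_bottle, green_jar, salt_mill, mug, yellow_jar, small_pot's own z axis and vertical above 0.4 rad).
It fails at once if one of the loose bystanders is shifted by more than 40 mm (distance of any of oil_bottle, green_jar, salt_mill, garlic, mug, yellow_jar, small_pot, spoon, garlic_b from where it was at the start of the episode above 0.04 m).
It also fails if it takes over 70 s, if anything falls off the work surface, if the arm or the gripper's body presses on something with over 40 N, if the wrist force passes 120 N, or if a joint passes its speed limit or range.

## Working session

There is one attempt and no reset: what is moved stays moved. The work goes in short steps, Python scripts to look and compute and a shell command to move; the robot and the scene stay as the last step left them, time stands still between calls to the robot, and variables do not carry over. Pictures are saved under pics/ and viewed, at most 10 in all, crops included, and the job is handed in when it is done.

```bash
ls; mkdir -p pics; python3 - <<'E'
from plant import ctrl, optics, workorder, monitor
import cv2,numpy as np
np.set_printoptions(precision=4,suppress=True)
s=monitor.sense(); print(s['time'],s['eef_pos'],s['eef_rot'],s['width'],ctrl.nose_length)
for n in ("scene","top","wrist"):
    im=optics.get_image(n); cv2.imwrite(f'pics/{n}0.png',im[:,:,::-1]); print(n,optics.camera_model(n))
E
```

```text
inch.py
pics
plant.py
0.0 [198.0474 512.5719 218.319 ] [ 0.1834  0.983  -0.001  -0.0003] 93.7782866647291 14.0
scene {'fx': 457.62928584220094, 'fy': 457.62928584220094, 'cx': 253.10749226692445, 'cy': 193.4447664474347, 'T': array([[  -0.8369,    0.3143,   -0.4482, -262.615 ],
       [  -0.5474,   -0.4788,    0.6864, 1314.6401],
       [   0.0011,    0.8198,    0.5727, 1119.4502],
       [   0.    ,    0.    ,    0.    ,    1.    ]])}
top {'fx': 378.90339771557177, 'fy': 378.90339771557177, 'cx': 253.64698891007956, 'cy': 196.2854092156809, 'T': array([[  -0.0228,    0.9893,   -0.1438,  365.4463],
       [  -0.9997,   -0.0232,   -0.001 ,   88.0138],
       [  -0.0043,    0.1437,    0.9896, 1379.1554],
       [   0.    ,    0.    ,    0.    ,    1.    ]])}
wrist {'fx': 272.86212640578424, 'fy': 272.86212640578424, 'cx': 253.3583908143544, 'cy': 188.93174124697927, 'hand_eye': array([[   0.0001,    0.9685,    0.249 ,   71.5472],
       [   1.    ,    0.0001,   -0.0007,   -0.4945],
       [  -0.0007,    0.249 ,   -0.9685, -165.4463],
       [   0.    ,    0.    ,    0.    ,    1.    ]])}
```

View pics/top0.png

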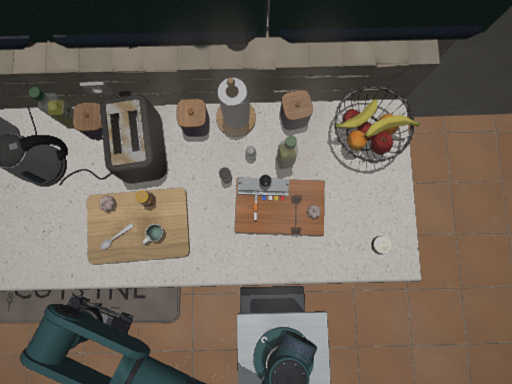

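View pics/scene0.png

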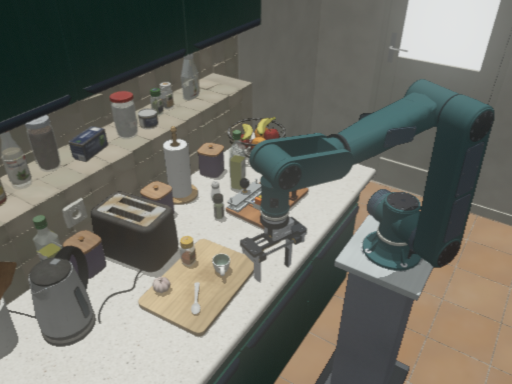

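```bash
cat > h.py <<'E'
from plant import ctrl, optics, workorder, monitor
import cv2,numpy as np
from scipy.spatial.transform import Rotation as R
np.set_printoptions(precision=2,suppress=True)
def shot(n,fn=None):
    s=monitor.sense(); im=optics.get_image(n)[:,:,::-1].copy()
    if fn: cv2.imwrite('pics/'+fn,im)
    return im,cam(n,s)
def cam(n,s=None):
    m=dict(optics.camera_model(n))
    if n=='wrist':
        T=np.eye(4);T[:3,:3]=R.from_quat(s['eef_rot']).as_matrix();T[:3,3]=s['eef_pos'];m['T']=T@m['hand_eye']
    return m
def ray(m,u,v):
    d=m['T'][:3,:3]@np.array([(u-m['cx'])/m['fx'],-(v-m['cy'])/m['fy'],-1]); return m['T'][:3,3],d/np.linalg.norm(d)
def onz(m,u,v,z):
    o,d=ray(m,u,v); return o+d*(z-o[2])/d[2]
def proj(m,p):
    q=m['T'][:3,:3].T@(np.array(p)-m['T'][:3,3]); return m['cx']+m['fx']*q[0]/-q[2],m['cy']-m['fy']*q[1]/-q[2]
def tri(rs):
    A=sum(np.eye(3)-np.outer(d,d) for o,d in rs);b=sum((np.eye(3)-np.outer(d,d))@o for o,d in rs)
    return np.linalg.solve(A,b)
def toolstep(p,yaw=None):
    s=monitor.sense(); return R.from_quat(s['eef_rot']).inv().apply(np.array(p)-s['eef_pos'])
def blobs(im,lo,hi,amin=15):
    hsv=cv2.cvtColor(im,cv2.COLOR_BGR2HSV);k=cv2.inRange(hsv,np.array(lo),np.array(hi))
    n,l,st,c=cv2.connectedComponentsWithStats(k)
    return [(int(st[i,4]),c[i],st[i,:4]) for i in range(1,n) if st[i,4]>=amin]
E
python3 - <<'E'
from h import *
im=cv2.imread('pics/top0.png');m=cam('top')
for n,u,v,z in [('knob',265,183,98),('grip',255,205,68),('ytile',276,198,28),('corner fl',236,233,26),('fr',323,237,26),('br',325,181,26),('bl',238,178,26),('bottletop',288,145,250),('jar',225,170,105),('mill',251,150,90),('garlic',313,212,60),('papertowel',232,90,250)]: print(n,onz(m,u,v,z))
cv2.imwrite('pics/topc.png',cv2.resize(im[130:250,210:340],None,fx=5,fy=5,interpolation=cv2.INTER_CUBIC))
E
```

```text
knob [596.78  49.26  98.  ]
grip [525.17  85.3   68.  ]
ytile [553.66   9.05  28.  ]
corner fl [431.52 155.16  26.  ]
fr [ 410.26 -153.49   26.  ]
br [ 612.01 -170.65   26.  ]
bl [630.54 144.69  26.  ]
bottletop [686.13 -19.95 250.  ]
jar [644.07 185.54 105.  ]
mill [716.65  94.82  90.  ]
garlic [ 496.79 -116.77   60.  ]
papertowel [868.27 149.4  250.  ]
```

View pics/topc.png

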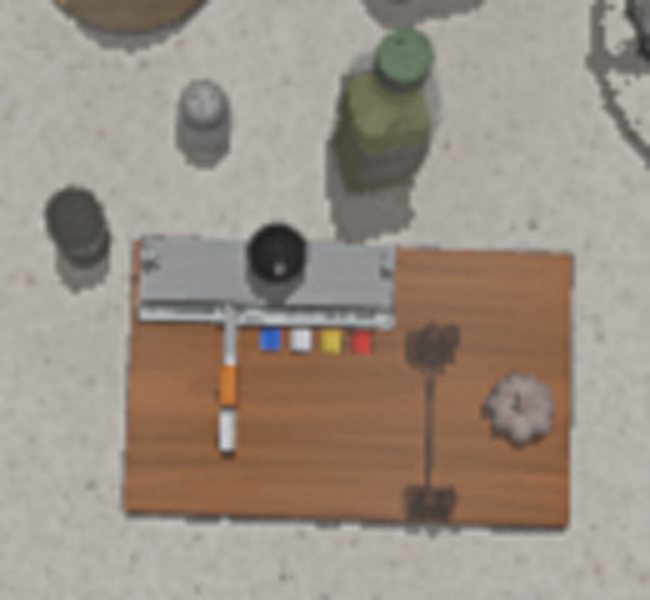

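The crop shows the knob ball at about (277,252) with its dot at (280,268). The grip is at (229,385) and the tiles run blue, white, yellow (331,341), red. The bottle is at the back right. Next I move the wrist camera over the guide.

The rows are not in the units I measure in: shifts go in shares of 1000 mm and turns go in shares of pi rad. I convert before sending: -449 mm is -0.449, -330 mm is -0.33, -0.37 rad is -0.1178.

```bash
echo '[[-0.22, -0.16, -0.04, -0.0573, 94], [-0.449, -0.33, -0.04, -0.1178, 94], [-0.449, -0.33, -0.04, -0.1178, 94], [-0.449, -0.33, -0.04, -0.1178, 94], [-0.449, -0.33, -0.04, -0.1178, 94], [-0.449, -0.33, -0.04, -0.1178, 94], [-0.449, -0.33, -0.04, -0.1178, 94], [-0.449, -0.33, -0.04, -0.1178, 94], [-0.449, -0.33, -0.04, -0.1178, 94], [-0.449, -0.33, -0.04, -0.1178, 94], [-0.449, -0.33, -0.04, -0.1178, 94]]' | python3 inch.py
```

```text
refused: ROWS must be an object with the rows under "offsets". Nothing was moved.
```

The call was refused and nothing moved: it wants an object with the rows under "offsets". Same move again in that form.

```bash
echo '{"offsets": [[-0.22, -0.16, -0.04, -0.0573, 94], [-0.449, -0.33, -0.04, -0.1178, 94], [-0.449, -0.33, -0.04, -0.1178, 94], [-0.449, -0.33, -0.04, -0.1178, 94], [-0.449, -0.33, -0.04, -0.1178, 94], [-0.449, -0.33, -0.04, -0.1178, 94], [-0.449, -0.33, -0.04, -0.1178, 94], [-0.449, -0.33, -0.04, -0.1178, 94], [-0.449, -0.33, -0.04, -0.1178, 94], [-0.449, -0.33, -0.04, -0.1178, 94], [-0.449, -0.33, -0.04, -0.1178, 94]]}' | python3 inch.py 
python3 - <<'E'
from h import *
im,m=shot('wrist','w1.png'); print(m['T'],monitor.sense()['eef_pos'])
E
```

```text
time: 1.52
eef_pos: [497.8, 43.5, 259.0]
eef_rot: [-0.0, 1.0, 0.0, -0.001]
wrist_force: [-0.1, -0.0, -0.2]
width: 93.9
finger_force: 0.0
[[ -0.    -0.97  -0.25 426.27]
 [  1.    -0.    -0.    42.69]
 [  0.    -0.25   0.97 424.53]
 [  0.     0.     0.     1.  ]] [497.54  44.22 259.18]
```

View pics/w1.png

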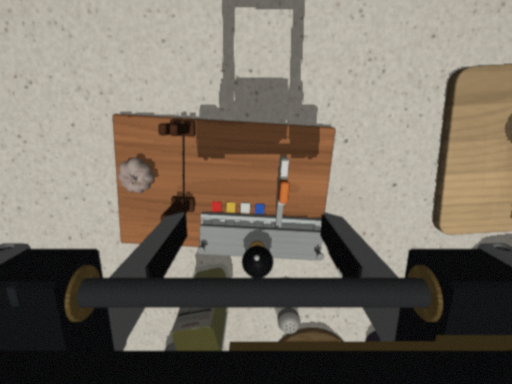

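Wrist view: the ball is at (257,261), the grip at (284,192), the yellow tile at (231,207), and the bottle at about (205,315). I take a second view and triangulate.

To row units: -60 mm is -0.06.

```bash
cat > loc.py <<'E'
from h import *
C={'yellow':((20,120,90),(33,255,255)),'blue':((105,120,80),(125,255,255)),'red':((172,130,90),(180,255,255)),'orange':((8,190,150),(16,255,255)),}
def find(im,roi):
    x0,y0,x1,y1=roi; out={}
    for k,(lo,hi) in C.items():
        b=[(a,c+np.array([x0,y0]),s) for a,c,s in blobs(im[y0:y1,x0:x1],lo,hi,10)]
        if b: out[k]=max(b,key=lambda t:t[0])
    b=[(a,c+np.array([x0,y0]),s) for a,c,s in blobs(im[y0:y1,x0:x1],(0,0,0),(180,255,45),150)]
    out['dark']=b
    return out
E
cat >> loc.py <<'E'
def ball(im,x0,y0,x1,y1):
    k=cv2.inRange(cv2.cvtColor(im[y0:y1,x0:x1],cv2.COLOR_BGR2GRAY),0,40)
    cs,_=cv2.findContours(k,cv2.RETR_EXTERNAL,cv2.CHAIN_APPROX_NONE)
    c=max(cs,key=cv2.contourArea);(u,v),r=cv2.minEnclosingCircle(c);return u+x0,v+y0,r
E
echo '{"offsets": [[0.06, -0.06, 0, 0, 94], [0.06, -0.06, 0, 0, 94], [0.06, -0.06, 0, 0, 94], [0.06, -0.06, 0, 0, 94]]}' | python3 inch.py
python3 - <<'E'
from loc import *
im,m2=shot('wrist','w2.png'); np.save('m2',m2['T'])
im1=cv2.imread('pics/w1.png')
for i,r in ((im1,(150,120,340,278)),(im,(150,100,450,260))):
    f=find(i,r)
    for k,v in f.items(): print(k,v)
cv2.imwrite('pics/w2c.png',cv2.resize(im[100:290,150:400],None,fx=3,fy=3,interpolation=cv2.INTER_CUBIC))
E
```

```text
time: 2.08
eef_pos: [438.4, -15.3, 259.7]
eef_rot: [-0.002, 1.0, 0.0, 0.0]
wrist_force: [0.7, -0.4, 0.7]
width: 93.8
finger_force: 0.0
yellow (100, array([230.33, 206.99]), array([76, 82, 10, 11], dtype=int32))
blue (81, array([259.25, 208.59]), array([105,  84,   9,  10], dtype=int32))
dark [(227, array([179.32, 126.97]), array([16,  0, 24, 15], dtype=int32)), (1340, array([170.36, 239.06]), array([ 0, 74, 43, 84], dtype=int32)), (560, array([330.92, 239.54]), array([170,  95,  20,  54], dtype=int32)), (689, array([257.19, 261.35]), array([ 93, 126,  29,  32], dtype=int32))]
yellow (91, array([267.99, 242.33]), array([114, 137,   9,  11], dtype=int32))
blue (71, array([295.66, 244.06]), array([142, 140,   9,   9], dtype=int32))
dark [(247, array([223.57, 169.23]), array([63, 61, 21, 19], dtype=int32)), (723, array([171.76, 241.75]), array([  0, 115,  37,  45], dtype=int32)), (752, array([334.68, 241.44]), array([170, 115,  38,  45], dtype=int32)), (361, array([220.86, 244.29]), array([ 61, 129,  22,  30], dtype=int32)), (407, array([429.14, 254.55]), array([258, 150,  42,  10], dtype=int32))]
```

View pics/w2c.png

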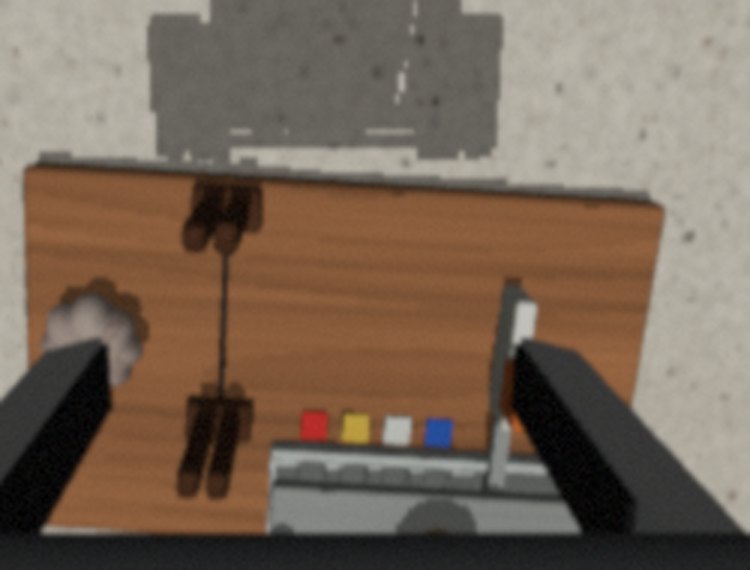

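The fingers and the bar hide the ball and grip in this view. The tiles are clear, with yellow at about (268,242) in the full image. I take two views from further forward.

To row units: -100 mm is -0.1.

```bash
echo '{"offsets": [[-0.1, 0.1, 0, 0, 94], [-0.1, 0.1, 0, 0, 94], [-0.1, 0.1, 0, 0, 94], [-0.1, 0.1, 0, 0, 94], [-0.1, 0.1, 0, 0, 94]]}' | python3 inch.py
python3 -c "
from h import *
im,m=shot('wrist','w3.png');np.save('m3',m['T'])"
echo '{"offsets": [[0, -0.075, 0, 0, 94], [0, -0.075, 0, 0, 94], [0, -0.075, 0, 0, 94], [0, -0.075, 0, 0, 94]]}' | python3 inch.py
python3 - <<'E'
from loc import *
im,m=shot('wrist','w4.png');np.save('m4',m['T'])
cv2.imwrite('pics/w34.png',cv2.resize(np.hstack([cv2.imread('pics/w3.png')[90:300,120:390],im[90:300,120:390]]),(800,311)))
for f in ('w3','w4'):
    for k,v in find(cv2.imread(f'pics/{f}.png'),(140,90,400,278)).items(): print(k,v)
E
```

```text
time: 2.75
eef_pos: [537.5, 82.8, 259.7]
eef_rot: [-0.0, 1.0, -0.0, -0.0]
wrist_force: [-0.3, 0.2, -0.5]
width: 93.7
finger_force: 0.0
time: 3.3
eef_pos: [537.9, 8.9, 259.8]
eef_rot: [-0.001, 1.0, 0.0, 0.0]
wrist_force: [-0.5, -0.4, -0.0]
width: 94.5
finger_force: 0.0
yellow (105, array([203.56, 181.24]), array([59, 86, 10, 12], dtype=int32))
blue (87, array([233.14, 183.21]), array([89, 88,  9, 11], dtype=int32))
dark [(232, array([149.05,  95.99]), array([ 0,  0, 20, 13], dtype=int32)), (302, array([150.34, 179.61]), array([ 0, 78, 22, 24], dtype=int32)), (1127, array([166.88, 251.4 ]), array([  5, 125,  42,  63], dtype=int32)), (1648, array([333.57, 248.34]), array([167, 125,  56,  63], dtype=int32)), (696, array([226.84, 232.76]), array([ 72, 127,  30,  32], dtype=int32))]
yellow (104, array([253.06, 181.09]), array([108,  86,  11,  12], dtype=int32))
blue (81, array([282.35, 182.63]), array([138,  88,   9,  10], dtype=int32))
dark [(162, array([204.49,  96.07]), array([53,  0, 21, 13], dtype=int32)), (274, array([201.67, 178.6 ]), array([49, 78, 24, 22], dtype=int32)), (1069, array([340.43, 251.13]), array([181, 125,  43,  63], dtype=int32)), (1056, array([166.4 , 251.09]), array([  5, 126,  41,  62], dtype=int32)), (703, array([283.9 , 232.37]), array([129, 127,  31,  31], dtype=int32)), (334, array([364.45, 225.94]), array([212, 127,  29,  21], dtype=int32)), (638, array([386.88, 249.39]), array([230, 145,  30,  33], dtype=int32))]
```

View pics/w34.png

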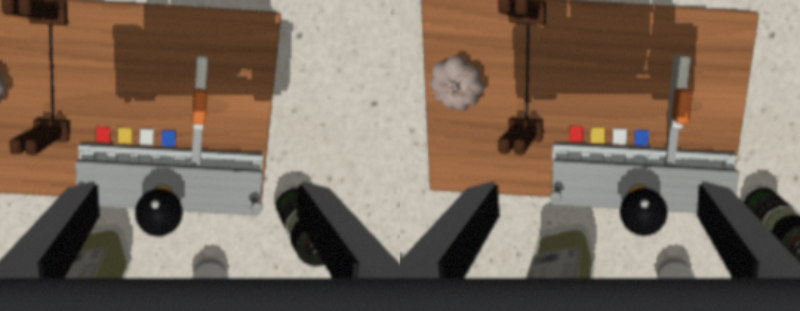

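The pair shows the ball at about (227,233) and (284,232), the yellow tile at (204,181) and (253,181), and the grip at about (255,162) and (311,162), half in shadow.

```bash
python3 - <<'E'
from loc import *
ms={}
for k in ('3','4'):
    m=dict(optics.camera_model('wrist')); m['T']=np.load(f'm{k}.npy'); ms[k]=m
def two(a,b):
    r=[ray(ms['3'],*a),ray(ms['4'],*b)]; return tri(r)
print('ball',two((226.84,232.76),(283.9,232.37)))
for nm,a,b in (('yellow',(203.56,181.24),(253.06,181.09)),('blue',(233.14,183.21),(282.35,182.63))):
    print(nm,two(a,b),onz(ms['3'],*a,28.6),onz(ms['4'],*b,28.6))
I={k:cv2.imread(f'pics/w{k}.png') for k in ms}
for k,c in (('3',(255,162)),('4',(311,162))):
    x0,y0=c[0]-25,c[1]-30; h=cv2.cvtColor(I[k][y0:y0+60,x0:x0+50],cv2.COLOR_BGR2HSV)
    msk=cv2.inRange(h,(5,215,70),(18,255,255)); n,l,st,ce=cv2.connectedComponentsWithStats(msk)
    for i in range(1,n):
        if st[i,4]>20: print(k,st[i],ce[i]+[x0,y0])
# ball dot
for k,c in (('3',(226.8,232.8)),('4',(283.9,232.4))):
    b=blobs(I[k][215:250,int(c[0])-17:int(c[0])+17],(0,0,100),(180,90,255),2); print('dot',[(x[0],x[1]+[int(c[0])-17,215]) for x in b])
# bottle cap in top view and scene
t=cv2.imread('pics/top0.png'); s=cv2.imread('pics/scene0.png')
print('captop',[x for x in blobs(t[130:190,270:310],(45,60,40),(85,255,255),15)])
print('capscene',[x for x in blobs(s[120:200,220:255],(45,60,20),(85,255,255),10)])
E
```

```text
ball [608.4   48.13  98.02]
yellow [556.05   8.25  29.18] [556.     8.14  28.6 ] [556.37   8.25  28.6 ]
blue [559.06  52.08  27.58] [558.97  52.16  28.6 ] [558.67  51.97  28.6 ]
dot [(263, array([218.97, 236.44])), (5, array([242., 225.])), (22, array([224.09, 227.91]))]
dot [(232, array([276.33, 240.12])), (43, array([297.4 , 219.14])), (20, array([284.9, 227.3]))]
captop []
capscene [(41, array([15.93, 15.05]), array([13, 10,  8,  9], dtype=int32))]
```

```bash
python3 - <<'E'
from loc import *
m=cam('top'); print('bottle',onz(m,290.8,141.2,268),'base front',onz(m,210+345/5,130+182/5,0),onz(m,210+408/5,130+185/5,0))
ms={}
pts={}
for k,c in (('3',(255,162)),('4',(311,162))):
    M=dict(optics.camera_model('wrist')); M['T']=np.load(f'm{k}.npy'); ms[k]=M
    I=cv2.imread(f'pics/w{k}.png'); x0,y0=c[0]-15,c[1]-25
    h=cv2.cvtColor(I[y0:y0+50,x0:x0+30],cv2.COLOR_BGR2HSV)
    print(k,h[15:40:6,11:20:2].tolist())
    msk=cv2.inRange(h,(3,195,60),(20,255,255)); n,l,st,ce=cv2.connectedComponentsWithStats(msk)
    for i in range(1,n):
        if st[i,4]>20: print(k,st[i]+[x0,y0,0,0,0],ce[i]+[x0,y0]); pts[k]=ce[i]+[x0,y0]
if len(pts)==2:
    print('grip',tri([ray(ms[k],*pts[k]) for k in ms]),[onz(ms[k],*pts[k],76) for k in ms])
E
```

```text
bottle [692.66 -27.12 268.  ] base front [675.94  -7.46   0.  ] [672.54 -54.21   0.  ]
3 [[[11, 187, 98], [11, 188, 114], [11, 188, 115], [11, 191, 111], [12, 179, 91]], [[12, 187, 117], [11, 187, 131], [11, 187, 134], [11, 184, 132], [12, 162, 123]], [[11, 188, 134], [12, 186, 145], [12, 186, 144], [11, 185, 138], [12, 151, 132]], [[12, 183, 202], [13, 180, 207], [12, 180, 208], [11, 184, 190], [12, 150, 153]], [[22, 15, 187], [30, 8, 199], [24, 13, 198], [12, 89, 155], [13, 144, 149]]]
4 [[[12, 205, 72], [11, 195, 102], [11, 190, 121], [11, 191, 120], [11, 185, 117]], [[12, 207, 80], [11, 187, 120], [11, 185, 134], [11, 189, 132], [11, 183, 128]], [[11, 196, 95], [11, 187, 127], [11, 187, 132], [11, 187, 131], [11, 175, 124]], [[11, 188, 171], [13, 180, 201], [12, 182, 200], [12, 184, 195], [12, 161, 144]], [[19, 15, 183], [13, 43, 180], [12, 121, 152], [12, 140, 149], [13, 142, 147]]]
```

To row units: -70.5 mm is -0.0705, 39 mm is 0.039, 1.36 rad is 0.4329.

```bash
echo '{"offsets": [[-0.0705, 0.039, 0, 0.4329, 94], [-0.0705, 0.039, 0, 0.4329, 94], [-0.0705, 0.039, 0, 0.4329, 94], [-0.0705, 0.039, 0, 0.4329, 94], [-0.0705, 0.039, 0, 0.4329, 94], [-0.0705, 0.039, 0, 0.4329, 94], [-0.0705, 0.039, 0, 0.4329, 94], [-0.0705, 0.039, 0, 0.4329, 94], [-0.0705, 0.039, 0, 0.4329, 94]]}' | python3 inch.py 45
python3 -c "
from h import *
s=monitor.sense();print(s['eef_pos'],R.from_quat(s['eef_rot']).as_matrix(),s['joint_positions'])"
```

```text
time: 4.47
eef_pos: [608.6, 48.6, 259.4]
eef_rot: [0.627, 0.779, 0.0, -0.0]
wrist_force: [-0.8, 0.4, -0.1]
width: 94.3
finger_force: 0.0
[608.56  48.64 259.43] [[-0.21  0.98 -0.  ]
 [ 0.98  0.21  0.  ]
 [ 0.    0.   -1.  ]] [-0.01  0.22  1.14  0.    1.78 -0.23]
```

To row units: 166 mm is 0.166, 120 mm is 0.12.

```bash
echo '{"offsets": [[0, 0, 0.06, 0, 94], [0, 0, 0.12, 0, 94], [0, 0, 0.166, 0, 94], [0, 0, 0.166, 0, 94], [0, 0, 0.166, 0, 94], [0, 0, 0.166, 0, 40], [0, 0, 0.166, 0, 40], [0, 0, 0.166, 0, 40], [0, 0, 0.166, 0, 40], [0, 0, 0.166, 0, 40], [0, 0, 0.166, 0, 40]]}' | python3 inch.py 45
```

```text
time: 5.85
eef_pos: [608.3, 47.4, 93.3]
eef_rot: [0.628, 0.778, -0.0, -0.0]
wrist_force: [-0.9, 0.7, 0.4]
width: 40.7
finger_force: 25.6
```

To row units: -1.26 rad is -0.4011.

```bash
echo '{"offsets": [[0, 0, 0, 0, 36], [0, 0, 0, 0, 36], [0, 0, 0, -0.0573, 36], [0, 0, 0, -0.1146, 36], [0, 0, 0, -0.1719, 36], [0, 0, 0, -0.2292, 36], [0, 0, 0, -0.2865, 36], [0, 0, 0, -0.3438, 36], [0, 0, 0, -0.4011, 36], [0, 0, 0, -0.4011, 36], [0, 0, 0, -0.4011, 36]]}' | python3 inch.py 50
python3 -c "
from h import *
s=monitor.sense();print(s['torque'],s['wrist_force'],s['finger_force'])"
```

```text
time: 7.22
eef_pos: [609.1, 48.4, 93.4]
eef_rot: [0.05, 0.999, 0.001, 0.001]
wrist_force: [3.1, 3.6, -1.3]
width: 40.4
finger_force: 50.0
[ 0.5  -0.42  0.11] [ 3.08  3.56 -1.28] 49.999351501464844
```

To row units: 1.26 rad is 0.4011.

```bash
echo '{"offsets": [[0, 0, 0, 0, 80], [0, 0, 0, 0, 80], [0, 0, 0, 0, 80], [0, 0, 0, 0.0573, 80], [0, 0, 0, 0.4011, 80], [0, 0, 0, 0.4011, 80], [0, 0, 0, 0.4011, 80], [0, 0, 0, 0.4011, 80], [0, 0, 0, 0.4011, 80], [0, 0, 0, 0.4011, 80], [0, 0, 0, 0.4011, 80], [0, 0, 0, 0.4011, 80]]}' | python3 inch.py 50
echo '{"offsets": [[0, 0, 0, 0, 36], [0, 0, 0, 0, 36], [0, 0, 0, 0, 36], [0, 0, 0, 0, 36], [0, 0, 0, 0, 36], [0, 0, 0, 0, 36]]}' | python3 inch.py 50
echo '{"offsets": [[0, 0, 0, -0.0573, 36], [0, 0, 0, -0.1146, 36], [0, 0, 0, -0.1719, 36], [0, 0, 0, -0.2292, 36], [0, 0, 0, -0.2865, 36], [0, 0, 0, -0.3342, 36], [0, 0, 0, -0.3342, 36], [0, 0, 0, -0.3342, 36]]}' | python3 inch.py 50
python3 -c "
from h import *
s=monitor.sense();print(s['torque'],s['wrist_force'],s['finger_force'],s['joint_positions'])"
```

```text
time: 8.72
eef_pos: [608.6, 47.3, 93.5]
eef_rot: [0.628, 0.778, -0.0, 0.0]
wrist_force: [-0.1, 0.7, -0.8]
width: 79.9
finger_force: 0.0
time: 9.48
eef_pos: [608.3, 47.4, 93.5]
eef_rot: [0.628, 0.778, -0.0, -0.0]
wrist_force: [-0.5, 0.4, 0.4]
width: 40.1
finger_force: 50.0
time: 10.48
eef_pos: [609.1, 48.2, 93.4]
eef_rot: [0.154, 0.988, 0.001, 0.0]
wrist_force: [1.8, 2.9, -1.3]
width: 40.3
finger_force: 50.0
[ 0.46 -0.34  0.15] [ 1.82  2.89 -1.34] 49.999516010284424 [-0.01  0.28  1.4   0.    1.46 -1.28]
```

To row units: -166 mm is -0.166, -120 mm is -0.12, -0.245 rad is -0.078.

```bash
echo '{"offsets": [[0, 0, 0, 0, 90], [0, 0, 0, 0, 90], [0, 0, 0, 0, 90], [0, 0, -0.06, 0, 90], [0, 0, -0.12, 0, 90], [0, 0, -0.166, 0, 90], [0.078, 0.012, -0.166, -0.078, 90], [0.078, 0.012, -0.166, -0.078, 90], [0.078, 0.012, -0.166, -0.078, 90], [0.078, 0.012, -0.166, -0.078, 90], [0.078, 0.012, -0.166, -0.078, 90]]}' | python3 inch.py 50
python3 -c "
from h import *
im,m=shot('wrist','w5.png');np.save('m5',m['T']);print(m['T'])"
echo '{"offsets": [[0, -0.075, 0, 0, 94], [0, -0.075, 0, 0, 94], [0, -0.075, 0, 0, 94], [0, -0.075, 0, 0, 94]]}' | python3 inch.py
python3 - <<'E'
from loc import *
im,m=shot('wrist','w6.png');np.save('m6',m['T']); a=cv2.imread('pics/w5.png')
cv2.imwrite('pics/w56.png',cv2.resize(np.hstack([a[120:270,190:330],im[120:270,240:380]]),None,fx=2.85,fy=2.85,interpolation=cv2.INTER_CUBIC))
E
```

```text
time: 11.85
eef_pos: [538.6, 82.1, 259.1]
eef_rot: [0.033, 0.999, -0.0, -0.0]
wrist_force: [-0.1, 0.1, -0.5]
width: 90.2
finger_force: 0.0
[[  0.07  -0.97  -0.25 467.1 ]
 [  1.     0.06   0.02  86.16]
 [  0.    -0.25   0.97 424.57]
 [  0.     0.     0.     1.  ]]
time: 12.4
eef_pos: [533.4, 8.5, 259.4]
eef_rot: [0.032, 0.999, 0.0, -0.0]
wrist_force: [0.8, 0.5, -0.5]
width: 93.8
finger_force: 0.0
```

View pics/w56.png

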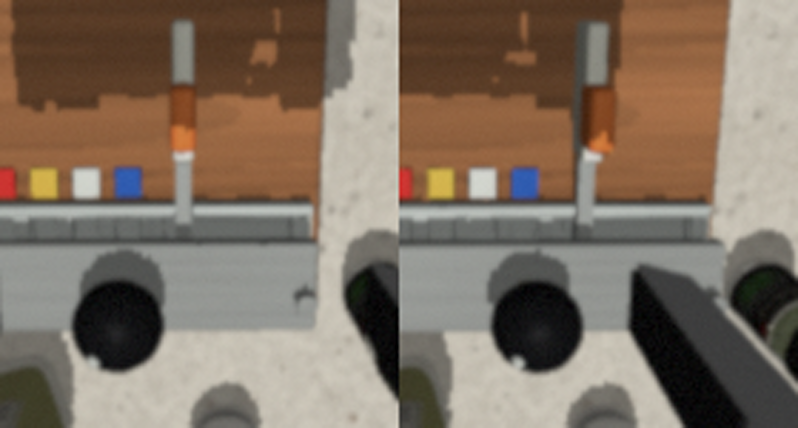

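Dot now points to the back right, so the knob is loosened by about 2.3 rad. The grip is at (254.2,161.8) and (310.5,161.4) in the full images.

```bash
python3 - <<'E'
from loc import *
M={}
for k in '56':
    m=dict(optics.camera_model('wrist'));m['T']=np.load(f'm{k}.npy');M[k]=m
def two(a,b): return tri([ray(M['5'],*a),ray(M['6'],*b)])
f=lambda x,y:(190+x/2.85,120+y/2.85); g=lambda x,y:(240+(x-399)/2.85,120+y/2.85)
g1=two(f(183,119),g(601,118)); print('grip top',g1,onz(M['5'],*f(183,119),78),onz(M['6'],*g(601,118),78))
print('grip back end',two(f(183,152),g(601,151)),'front end',two(f(183,86),g(601,86)))
print('plate front',two(f(183,21),g(597,21)))
im=[cv2.imread(f'pics/w{k}.png') for k in '56']
y=[]
for i,k in zip(im,'56'):
    r=find(i,(140,90,400,278)); y.append((r['yellow'][1],r['blue'][1])); print('onz',onz(M[k],*r['yellow'][1],28.6),onz(M[k],*r['blue'][1],28.6))
yt=two(y[0][0],y[1][0]); bt=two(y[0][1],y[1][1]); print('yellow',yt,'blue',bt)
print('bar edge front top',two(f(60,243),g(480,243)))
s=monitor.sense();print(s['eef_pos'],R.from_quat(s['eef_rot']).as_matrix())
E
```

```text
grip top [520.53  83.92  72.87] [520.21  83.92  78.  ] [519.22  82.88  78.  ]
grip back end [535.03  82.97  76.74] front end [506.24  84.85  69.05]
plate front [477.9   86.74  52.23]
onz [556.23   8.12  28.6 ] [558.52  52.11  28.6 ]
onz [555.96   8.12  28.6 ] [558.9   51.82  28.6 ]
yellow [556.13   8.11  28.49] blue [559.05  51.97  27.15]
bar edge front top [570.45  25.23  91.12]
[533.33   8.7  259.44] [[-1.    0.06 -0.  ]
 [ 0.06  1.    0.  ]
 [ 0.    0.   -1.  ]]
```

To row units: 196 mm is 0.196, 120 mm is 0.12.

```bash
echo '{"offsets": [[0.018, 0.074, 0, 0, 60], [0.018, 0.074, 0, 0, 60], [0.018, 0.074, 0.06, 0, 50], [0.018, 0.074, 0.12, 0, 50], [0.018, 0.074, 0.17, 0, 50], [0.018, 0.074, 0.196, 0, 50], [0.018, 0.074, 0.196, 0, 50], [0.018, 0.074, 0.196, 0, 50], [0.018, 0.074, 0.196, 0, 8], [0.018, 0.074, 0.196, 0, 8], [0.018, 0.074, 0.196, 0, 8], [0.018, 0.074, 0.196, 0, 8]]}' | python3 inch.py 20
echo '{"offsets": [[0, 0, 0, 0, 8], [0, 0, 0, 0, 8]]}' | python3 inch.py 25
```

```text
time: 13.95
eef_pos: [520.0, 82.8, 63.7]
eef_rot: [0.032, 0.999, 0.0, 0.0]
wrist_force: [0.8, 0.4, -0.4]
width: 13.3
finger_force: 0.1
time: 14.2
eef_pos: [520.0, 82.8, 63.7]
eef_rot: [0.032, 0.999, 0.0, 0.0]
wrist_force: [-0.8, 0.4, 1.5]
width: 11.7
finger_force: 25.0
```

To row units: -72 mm is -0.072, -65 mm is -0.065.

```bash
echo '{"offsets": [[0, 0, -0.004, 0, 8], [0, 0, -0.009, 0, 8], [0, 0, -0.009, 0, 8], [0, -0.02, -0.009, 0, 8], [0, -0.045, -0.009, 0, 8], [0, -0.065, -0.009, 0, 8], [0, -0.072, -0.009, 0, 8], [0, -0.072, -0.009, 0, 8], [0, -0.072, -0.009, 0, 8]]}' | python3 inch.py 25
python3 - <<'E'
from loc import *
P=[]
for i in range(6):
    im,m=shot('wrist','w7.png' if i==5 else None);P.append(monitor.sense()['eef_pos'])
s=monitor.sense();print(np.mean(P,0),np.std(P,0),s['wrist_force'],s['width'],s['finger_force'])
np.save('m7',m['T'])
cv2.imwrite('pics/w7c.png',cv2.resize(im[60:290,160:380],None,fx=2.6,fy=2.6,interpolation=cv2.INTER_CUBIC))
print(toolstep([516.2,10.7,0]))
E
```

```text
time: 15.32
eef_pos: [515.4, 11.5, 72.5]
eef_rot: [0.032, 0.999, 0.0, 0.0]
wrist_force: [-0.1, -0.1, -0.1]
width: 11.8
finger_force: 25.0
[515.37  11.48  72.46] [0.01 0.12 0.01] [ 1.09  0.57 -0.7 ] 11.571469965885726 24.999758005142212
[-0.85 -0.54 72.49]
```

View pics/w7c.png

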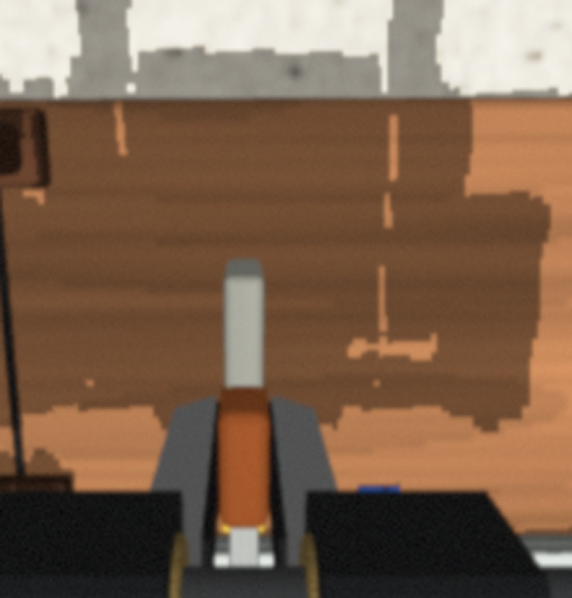

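The stop is gripped and slivers of yellow tile show on both sides of the arm at (228,527) and (262,527). It is centred over the yellow notch, so I lower it.

To row units: 9.5 mm is 0.0095, 9 mm is 0.009.

```bash
echo '{"offsets": [[-0.0005, -0.0005, 0, 0, 8], [-0.0005, -0.0005, 0.003, 0, 8], [-0.0005, -0.0005, 0.006, 0, 8], [-0.0005, -0.0005, 0.009, 0, 8], [-0.0005, -0.0005, 0.0095, 0, 8], [-0.0005, -0.0005, 0.0095, 0, 8]]}' | python3 inch.py 25
```

```text
time: 16.38
eef_pos: [515.9, 10.4, 63.7]
eef_rot: [0.032, 0.999, -0.0, 0.0]
wrist_force: [-2.5, 0.1, 4.9]
width: 12.0
finger_force: 25.0
```

To row units: -196 mm is -0.196, -140 mm is -0.14.

```bash
echo '{"offsets": [[0, 0, 0, 0, 32], [0, 0, 0, 0, 32], [0, 0, 0, 0, 32], [0, 0, -0.02, 0, 40], [0, 0, -0.08, 0, 60], [0, 0, -0.14, 0, 94], [0, 0, -0.196, 0, 94], [0, 0, -0.196, 0, 94], [0, 0, -0.196, 0, 94], [0, 0, -0.196, 0, 94]]}' | python3 inch.py 25
python3 -c "
from h import *
im,m=shot('wrist','w8.png');np.save('m8',m['T'])"
echo '{"offsets": [[-0.022, 0.074, 0, 0, 94], [-0.022, 0.074, 0, 0, 94], [-0.022, 0.074, 0, 0, 94], [-0.022, 0.074, 0, 0, 94]]}' | python3 inch.py
python3 - <<'E'
from loc import *
im,m=shot('wrist','w9.png');np.save('m9',m['T']);print(monitor.sense()['eef_pos'],monitor.sense()['joint_positions'])
a=cv2.imread('pics/w8.png')
cv2.imwrite('pics/w89.png',cv2.resize(np.hstack([a[110:270,190:330],im[110:270,150:290]]),None,fx=2.85,fy=2.85,interpolation=cv2.INTER_CUBIC))
E
```

```text
time: 17.62
eef_pos: [515.0, 10.5, 256.5]
eef_rot: [0.032, 0.999, 0.0, -0.002]
wrist_force: [1.3, 0.2, 0.3]
width: 93.4
finger_force: 0.0
time: 18.18
eef_pos: [542.1, 82.0, 258.5]
eef_rot: [0.032, 0.999, -0.0, -0.001]
wrist_force: [-0.5, -0.8, 0.4]
width: 93.7
finger_force: 0.0
[542.18  81.83 258.81] [ 0.05  0.08  1.3  -0.    1.76 -1.46]
```

View pics/w89.png

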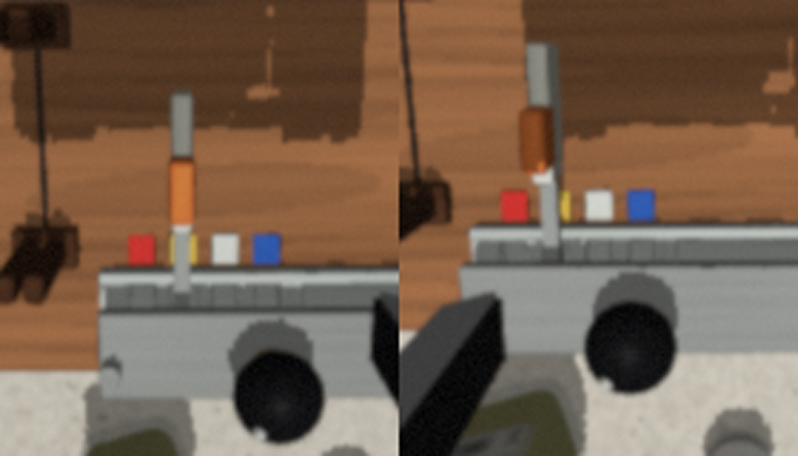

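The stop is down in the yellow notch, with its arm across the yellow tile. Now I tighten the knob clockwise.

To row units: 165.5 mm is 0.1655, -29.5 mm is -0.0295, 0.03 rad is 0.0095.

```bash
echo '{"offsets": [[-0.0685, -0.0295, 0, 0.0095, 94], [-0.0685, -0.0295, 0, 0.0095, 94], [-0.0685, -0.0295, 0.06, 0.0095, 94], [-0.0685, -0.0295, 0.12, 0.0095, 94], [-0.0685, -0.0295, 0.1655, 0.0095, 94], [-0.0685, -0.0295, 0.1655, 0.0095, 94], [-0.0685, -0.0295, 0.1655, 0.0095, 94], [-0.0685, -0.0295, 0.1655, 0.0095, 36], [-0.0685, -0.0295, 0.1655, 0.0095, 36], [-0.0685, -0.0295, 0.1655, 0.0095, 36], [-0.0685, -0.0295, 0.1655, 0.0095, 36], [-0.0685, -0.0295, 0.1655, 0.0095, 36]]}' | python3 inch.py 50
echo '{"offsets": [[0, 0, 0, 0, 36], [0, 0, 0, 0, 36], [0, 0, 0, 0, 36]]}' | python3 inch.py 50
```

```text
time: 19.73
eef_pos: [608.9, 49.1, 93.4]
eef_rot: [0.047, 0.999, 0.0, -0.0]
wrist_force: [-0.1, -0.3, -0.0]
width: 47.3
finger_force: 0.0
time: 20.1
eef_pos: [608.8, 48.5, 93.3]
eef_rot: [0.047, 0.999, -0.0, -0.0]
wrist_force: [0.2, -2.1, -0.0]
width: 40.6
finger_force: 50.0
```

To row units: 1.26 rad is 0.4011.

```bash
echo '{"offsets": [[0, 0, 0, 0.0573, 36], [0, 0, 0, 0.1146, 36], [0, 0, 0, 0.1719, 36], [0, 0, 0, 0.2292, 36], [0, 0, 0, 0.2865, 36], [0, 0, 0, 0.3438, 36], [0, 0, 0, 0.4011, 36], [0, 0, 0, 0.4011, 36], [0, 0, 0, 0.4011, 36]]}' | python3 inch.py 50
echo '{"offsets": [[0, 0, 0, 0, 80], [0, 0, 0, 0, 80], [0, 0, 0, 0, 80], [0, 0, 0, -0.0573, 80], [0, 0, 0, -0.4011, 80], [0, 0, 0, -0.4011, 80], [0, 0, 0, -0.4011, 80], [0, 0, 0, -0.4011, 80], [0, 0, 0, -0.4011, 80], [0, 0, 0, -0.4011, 80], [0, 0, 0, -0.4011, 80], [0, 0, 0, -0.4011, 80]]}' | python3 inch.py 50
echo '{"offsets": [[0, 0, 0, 0, 36], [0, 0, 0, 0, 36], [0, 0, 0, 0, 36], [0, 0, 0, 0, 36], [0, 0, 0, 0, 36], [0, 0, 0, 0, 36]]}' | python3 inch.py 50
echo '{"offsets": [[0, 0, 0, 0.0573, 36], [0, 0, 0, 0.1146, 36], [0, 0, 0, 0.1719, 36], [0, 0, 0, 0.2292, 36], [0, 0, 0, 0.2865, 36], [0, 0, 0, 0.2865, 36]]}' | python3 inch.py 50
python3 -c "
from h import *
s=monitor.sense();print(s['torque'],s['wrist_force'],s['tau'],s['joint_positions'])"
```

```text
time: 21.22
eef_pos: [608.3, 47.8, 93.4]
eef_rot: [0.626, 0.78, -0.001, -0.0]
wrist_force: [-2.8, -4.7, 1.0]
width: 40.7
finger_force: 50.0
time: 22.72
eef_pos: [609.0, 49.2, 93.5]
eef_rot: [0.048, 0.999, 0.0, 0.0]
wrist_force: [0.0, 0.2, 0.4]
width: 80.1
finger_force: 0.0
time: 23.48
eef_pos: [608.9, 48.5, 93.5]
eef_rot: [0.047, 0.999, -0.0, -0.0]
wrist_force: [0.3, -2.3, -0.0]
width: 39.7
finger_force: 50.0
time: 24.22
eef_pos: [608.6, 47.9, 93.5]
eef_rot: [0.476, 0.879, -0.001, 0.0]
wrist_force: [-1.8, -4.1, 0.8]
width: 40.7
finger_force: 50.0
[-0.82  0.27 -0.23] [-1.75 -4.09  0.79] [  2.92 -40.06 -29.31   1.47  -0.5    0.13] [-0.01  0.28  1.4  -0.    1.46 -0.59]
```

To row units: 0.16 rad is 0.0509.

```bash
for i in 1; do echo '{"offsets": [[0, 0, 0, 0.0255, 36], [0, 0, 0, 0.0509, 36], [0, 0, 0, 0.0509, 36]]}' | python3 inch.py 50; done
python3 -c "
from h import *
s=monitor.sense();print(s['torque'],s['tau'][5])"
echo '{"offsets": [[0, 0, 0, 0.0318, 36], [0, 0, 0, 0.0637, 36], [0, 0, 0, 0.0637, 36]]}' | python3 inch.py 50
python3 -c "
from h import *
s=monitor.sense();print(s['torque'],s['tau'][5],R.from_quat(s['eef_rot']).as_matrix()[:2,1])"
```

```text
time: 24.6
eef_pos: [608.5, 47.8, 93.5]
eef_rot: [0.545, 0.839, -0.001, 0.0]
wrist_force: [-2.1, -5.0, 0.9]
width: 40.6
finger_force: 50.0
[-0.85  0.3  -0.17] -0.06309838034212589
time: 24.98
eef_pos: [608.1, 49.0, 93.6]
eef_rot: [0.625, 0.781, -0.001, -0.001]
wrist_force: [-4.3, -2.9, 1.4]
width: 40.2
finger_force: 50.0
[-0.57  0.85  0.24] 0.4090502858161926 [0.98 0.22]
```

To row units: -166 mm is -0.166, -120 mm is -0.12, -1.28 rad is -0.4074.

```bash
echo '{"offsets": [[0, 0, 0, 0, 90], [0, 0, 0, 0, 90], [0, 0, 0, 0, 90], [0, 0, -0.06, 0, 90], [0, 0, -0.12, 0, 90], [0, 0, -0.166, 0, 90], [0.015, -0.069, -0.166, -0.4074, 90], [0.015, -0.069, -0.166, -0.4074, 90], [0.015, -0.069, -0.166, -0.4074, 90], [0.015, -0.069, -0.166, -0.4074, 90], [0.015, -0.069, -0.166, -0.4074, 90], [0.015, -0.069, -0.166, -0.4074, 90]]}' | python3 inch.py 50
echo '{"offsets": [[0, 0, 0, -0.1114, 90], [0, 0, 0, -0.1114, 90], [0, 0, 0, -0.1114, 90]]}' | python3 inch.py
python3 - <<'E'
from loc import *
im,m=shot('wrist','w10.png');np.save('m10',m['T']);print(monitor.sense()['eef_pos'])
cv2.imwrite('pics/w10c.png',cv2.resize(im[110:280,170:350],None,fx=3.5,fy=3.5,interpolation=cv2.INTER_CUBIC))
E
```

```text
time: 26.48
eef_pos: [538.6, 49.1, 259.6]
eef_rot: [0.111, 0.994, 0.0, 0.0]
wrist_force: [0.2, -0.0, 0.2]
width: 90.0
finger_force: 0.0
time: 26.85
eef_pos: [538.5, 49.0, 259.5]
eef_rot: [-0.06, 0.998, 0.0, 0.0]
wrist_force: [0.6, -0.4, 0.3]
width: 90.0
finger_force: 0.0
[538.51  49.   259.54]
```

View pics/w10c.png

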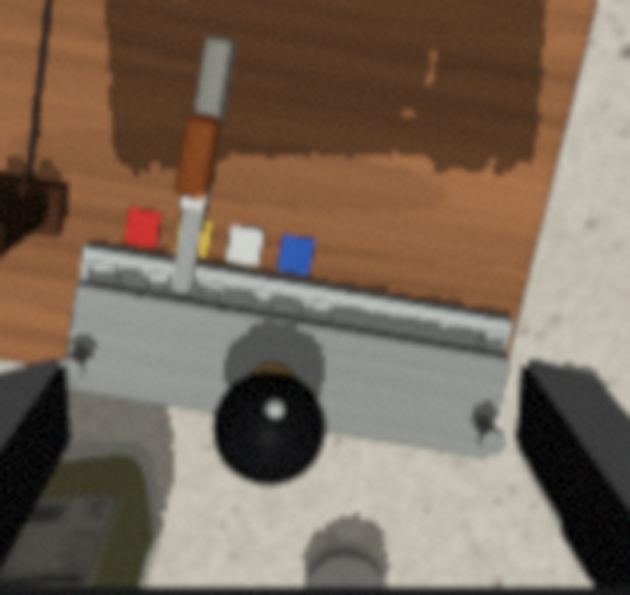

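```bash
python3 - <<'E'
from loc import *
yaw=-0.064
def az(k,u,v,cu,cv):
    m=dict(optics.camera_model('wrist'));m['T']=np.load(f'm{k}.npy')
    o,d=ray(m,u,v)
    oc,dc=ray(m,cu,cv); C=oc+dc*(98-oc[2])/dc[2]
    b=d@(o-C);q=(o-C)@(o-C)-21**2;D=max(b*b-q,0); p=o+d*(-b-np.sqrt(D))-C
    a=np.arctan2(p[1],p[0])-yaw-np.pi; print(k,C,p,'knob',(a+np.pi)%(2*np.pi)-np.pi)
az('3',224.09,227.91,226.84,232.76); az('4',284.9,227.3,283.9,232.37)
im=cv2.imread('pics/w10.png'); x0,y0=228,212
b=blobs(im[y0:y0+40,x0:x0+40],(0,0,75),(180,120,255),4); print([(t[0],t[1]+[x0,y0]) for t in b])
k=cv2.inRange(cv2.cvtColor(im[y0:252,x0:x0+40],cv2.COLOR_BGR2GRAY),0,40);n,l,st,c=cv2.connectedComponentsWithStats(k);i=1+np.argmax(st[1:,4]);print(st[i],c[i]+[x0,y0])
C=c[i]+[x0,y0]
for t in b:
    p=t[1]+[x0,y0]
    if t[0]<45 and np.hypot(*(p-C))<9: az('10',*p,*C)
E
```

```text
3 [608.39  48.13  98.  ] [-13.4   -1.53  16.1 ] knob 0.17796841177947353
4 [608.44  48.13  98.  ] [-13.62  -0.93  15.96] knob 0.13195814989467447
[(782, array([248.42, 232.26])), (27, array([248.11, 226.52]))]
[  4   4  30  31 690] [246.37 231.56]
10 [608.4   47.93  98.  ] [-13.7    0.96  15.89] knob -0.005842207778768316
```

The dot puts the knob at about -0.01 rad, which is tight. The stop is seated over the yellow tile and the arm is clear, so I hand in.

```bash
python3 -c "
from plant import ctrl, optics, workorder, monitor
print(workorder.job_done())"
```

```text
the job is handed in; nothing more can be done
None
```

I handed in the job at about 27 s: the length stop is fully down in the yellow notch, and the ball knob reads about 0 rad (tight) from its white dot. I took the bar as down from that reading, did not measure its height, and got no verdict back at hand-in.

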